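# Latch the gate of the entryway crate

## Task

The little gate of the mango-wood crate is ajar. Lift its steel latch bar by the thumb tab, swing the gate shut gently against its sprung buffer until the bar is past the striker lip, and let the bar down fully into the catch so that the gate stays latched when you ease off and let go. Leave the other things as they are.

Things in the scene. Friction and masses are not known exactly. Their poses are not given: they have to be found in the camera images.
- crate: Open-topped mango-wood crate, 240 mm deep (x), 312 mm wide (y), walls 100 mm high, fixed. Origin under its middle on the table; its own -x side is the front, towards the robot. The front has a slatted gate, 252 mm long, 16 mm thick, top at z 105 mm, hinged at the crate's own +y (left) end; at its free end a post carries a steel catch bracket.
- catch_nominal (a point): Nominal middle of the latched bar, 282 mm from the hinge line; axes as the crate's. The real bracket (26 mm along y) sits up to 28 mm to own -x or +x of it, swung about the hinge line: not measured; feel for it. It is a slot open at the top, 17 mm wide in x: in front (-x) a square striker lip, 14 mm thick, top at z 128 mm; behind, a wall up to z 150 mm. Over 15 N of the bar on it is too much.
- buffer_nominal (a point): Nominal tip of the bracket's 16 mm rubber buffer (shifts with the bracket), 245 mm from the hinge line; it meets the back of the gate. Spring 3 N per mm: 2.6 mm in (7.8 N, some 10 N felt at the tab) the bar just clears the lip and can go down behind it; the buffer then holds it there. Over 15 N here (19 N at the tab) is too much; 12 to 15 N at the tab is right; ease off before letting go.
- hinge (a point): Point on the gate's vertical hinge line, fixed on the crate, 158 mm above the table; axes as the crate's.
- gate (a joint): Angle of the gate about its hinge line, rad. 0 = nominally shut (gate along the crate's own y); grows as the free end swings out to the front, towards the robot (clockwise seen from above). Slight friction: the gate stays where it is left. Latched it reads between -0.105 and 0.105, depending on the bracket's unmeasured shift.
- tab (a point): Middle of the grip area of the thumb tab, a steel plate standing up from the latch bar: 12 mm thick across the gate (point x), 24 mm along the bar (point y, towards the hinge), z up; its top 16 mm above this point, the bar's top 26 mm below. With the bar down this point is 158 mm above the table, on the gate's mid-plane, 188 mm from the hinge line.
- bar (a joint): Angle of the latch bar about its pin (across the gate, z 124 mm, 90 mm from the hinge line), rad: 0 = down, level on its rest or in the catch; grows as the free end rises, to 0.6; from 0.1 it passes over the lip. Steel, 130 g, falls by itself; 8 mm thick, 16 mm high, underside at z 116 mm when down, reaches 220 mm from the pin. The tab's point is 98 mm from the pin along the bar, 34 mm above.
- bowl_mid (a point): Green glass bowl with marbles, 104 mm across, 48 mm high, standing in the crate; this point is at its centre, half-way up. Bystander.
- canister_mid (a point): Lidded stainless canister, 94 mm across, 135 mm high, on the table to the right; point on its axis 60 mm up. Bystander.
- hairbrush_mid (a point): Brown plastic hairbrush, about 205 by 58 by 30 mm, lying on the table to the left; point at its middle. Bystander.
- mirror_case_mid (a point): Pocket mirror in a hard grey plastic case, 78 by 78 by 15 mm, lying on the table to the right; point at its middle. Bystander.

How it is judged:
By the outcome, as a careful person would: the job done as asked, in the order asked, and still so for the second after the job is handed in, with the robot touching nothing.
It also fails if it takes over 58 s, if anything falls off the work surface, if the arm or the gripper's body presses on something with over 40 N, if the wrist force passes 120 N, or if a joint passes its speed limit or range.

## Robot

A 6-joint arm with a two-finger parallel gripper is mounted at the origin on the work surface. World frame = base frame: x ahead of the robot, y to its left, z up, the work surface at z = 0. Lengths are in m, angles in degrees, forces in N, time in s.
With the tool pointing down it reaches from about 0.4 to 0.925 m from the base axis. Payload 12.5 kg.
Tool frame: the origin (TCP) lies midway between the tips of the shut fingers; the grasp point (between the pads) lies 19 mm behind it; z points along the fingers, y is the direction in which the jaws open and shut (so a half turn about z gives the same grasp; the last joint's range is limited). The gripper opens to 95 mm and grips with 3 to 60 N. Pads are 20 mm wide; open, the fingers measure 119 mm over their backs; the gripper's body (75 mm by 180 mm) begins 59 mm behind the grasp point.
Start: joints at [70.497, 28.126, 89.318, -0, 62.55, -6.05], TCP at [0.145, 0.608, 0.215] pointing down, gripper open.
Joint ranges: [-177.58, 177.58], [-47.91, 125.51], [2.72, 160], [-65.01, 245.01], [3.68, 167.84], [-153.87, 153.87]. Speed limits (degrees/s): [127.2, 127.2, 159.86, 180, 180, 180].

## Interface

Orientations are given as [roll, pitch, yaw] about the fixed x, y, z axes, in that order (R = Rz(yaw) Ry(pitch) Rx(roll)).
In Python, from plant import r gives the robot as it stands.
- The arm moves only by the tool servo_tool, never from a script. Its argument "targets" is a list of rows, each an object of numbers: "tx", "ty", "tz": the shift along the tool's x, y, z in units of 30 mm (1.0 is 30 mm); "rx", "ry", "rz": the turn, a rotation vector about the tool's x, y, z in units of 8 degrees (1.0 is 8 degrees); "grip": the finger opening in mm, from 0 to 95.1. In form: [{"tx": .., "ty": .., "tz": .., "rx": .., "ry": .., "rz": .., "grip": ..}, ...]. A call has 1 to 12 rows; each row shifts and turns the pose as measured when the row begins, along the tool's axes as they then stand; what a row does not reach is not made up. A row lasts 1/10 s, in which the tool goes at most 50 mm and 8.59 degrees, less where a joint would pass 70% of its speed; a pose out of reach is approached as far as the arm can. A call is refused whole if a number of a shift passes 1 or a number of a turn 1, either way. A call with a gripper value outside its range is refused whole. The fingers move at their own pace and stop on an object; the grip force is fixed at half the most. Time passes only in rows, so rows that do not move let the fingers close. It gives the time, the measured TCP pose, the force and the opening at its end, in the units of the state.
- r.get_obs(): the state, without advancing time (a new reading comes with each control period).
- r.snapshot(name): name is "scene" or "top" or "wrist"; returns a dict with "image" (480x640x3 uint8, red, green, blue), "depth" (480x640 float32, m along the optical axis (not along the pixel's ray), 0 where there is no reading), "mtx" (3x3 intrinsics, pixels), "pose" (4x4, takes a point from camera to world coordinates); the wrist camera has in their place "hand_eye" (4x4, takes a point from camera to tool coordinates, whose origin is the TCP and whose axes are the flange's). Camera axes: x right, y up, looking along -z (the intrinsics and any distortion apply to the point x, -y, -z); pixel columns grow to the right and rows downward; lengths in m; the calibration is good to about 2 mm. A picture is of the moment at which its call begins: read the wrist's pose just before it.
- r.finish_job(): hands the job in, once; it reports no verdict.
The state is a dict: "clock": time; "joint_positions": joint angles; "dq": joint speeds; "joint_efforts": joint torques, N m; "tool_pos": TCP position; "tool_rot": TCP orientation; "wrist_force": force on the tool from outside, world axes, zero at the start; "ft_torque": the same for the moment, N m; "opening": finger opening in m.
Only numpy, scipy, OpenCV 4.12 (cv2) and the standard library are available. Lean on these libraries where they do the work, as an engineer would, in place of code of your own. Each camera call takes 0.05 s, during which the arm holds its last target.

## Working session

There is one attempt and no reset: what is moved stays moved. The work goes in short steps, Python scripts to look and compute and a tool call to move; the robot and the scene stay as the last step left them, time stands still between calls to the robot, and variables do not carry over. Pictures are saved under pics/ and viewed, and the job is handed in when it is done.

Besides the shell and the picture viewer there is one more tool, called after ">>>" as name([rows], argument=value, ...), one row to a line, values as JSON. servo_tool: Moves the arm, as the interface text tells. Its arguments: {"type":"object","properties":{"targets":{"type":"array"}},"required":["targets"]}

```bash
ls; mkdir -p pics; python3 - <<'E'
from plant import r
import cv2
o=r.get_obs()
print({k:(v if not hasattr(v,'tolist') else v.tolist()) for k,v in o.items()})
for n in ["scene","top"]:
    s=r.snapshot(n); cv2.imwrite(f"pics/{n}0.png",s["image"][:,:,::-1]); print(n,s["mtx"],s["pose"])
    import numpy as np; np.savez(f"{n}0.npz",**{k:v for k,v in s.items()})
    print(s.keys())
E
```

```text
pics
{'clock': 0.0, 'joint_positions': [70.49694200496792, 28.160996800880646, 89.35082583121294, -0.001666625324660896, 62.551073266025625, -6.05214262260594], 'dq': [-0.019156317236134965, -0.025248836120943755, 0.02584806785031256, 0.10096581364960422, -0.0033185056431640782, -0.06265517482329395], 'joint_efforts': [0.0013720631977776065, -61.26675367355347, -25.8172345161438, 0.0692666438408196, 0.04832013160921633, -0.00013277764082886279], 'tool_pos': [0.14529824337937525, 0.607608776179052, 0.21409171183871892], 'tool_rot': [-179.9372988040014, -0.005161416895772322, 166.54985085903652], 'wrist_force': [0.6343889363076455, -0.25293106098419876, 0.1581206920352448], 'ft_torque': [-0.04032521183957249, 0.01522268653348904, -0.05189131050850397], 'opening': 0.09557340016396983}
scene [[517.2445365    0.         327.0648146 ]
 [  0.         517.2445365  239.26874849]
 [  0.           0.           1.        ]] [[-0.64820564 -0.43768886  0.62310345  1.2202242 ]
 [ 0.7612243  -0.39305715  0.51579419  0.52642775]
 [ 0.01915789  0.80866219  0.58796126  0.72420718]
 [ 0.          0.          0.          1.        ]]
dict_keys(['image', 'depth', 'mtx', 'pose'])
top [[497.7517222    0.         317.34162944]
 [  0.         497.7517222  237.43756829]
 [  0.           0.           1.        ]] [[ 2.04878233e-04  9.92237076e-01 -1.24360539e-01  4.15598080e-01]
 [-9.99887307e-01  2.07004894e-03  1.48690588e-02  1.94194604e-02]
 [ 1.50110638e-02  1.24343478e-01  9.92125681e-01  1.40626698e+00]
 [ 0.00000000e+00  0.00000000e+00  0.00000000e+00  1.00000000e+00]]
dict_keys(['image', 'depth', 'mtx', 'pose'])
```

View pics/scene0.png

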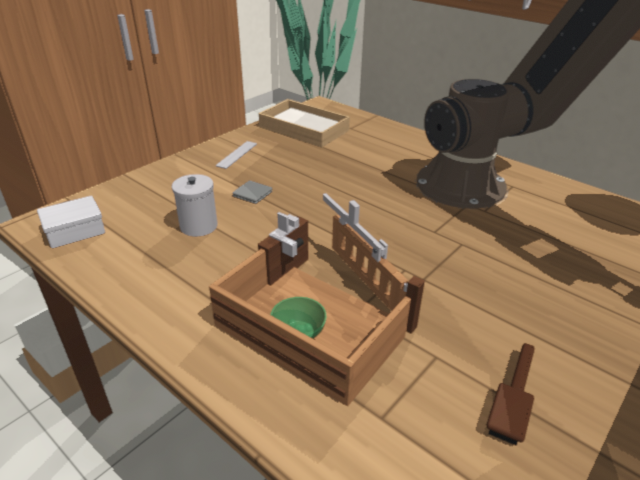

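View pics/top0.png

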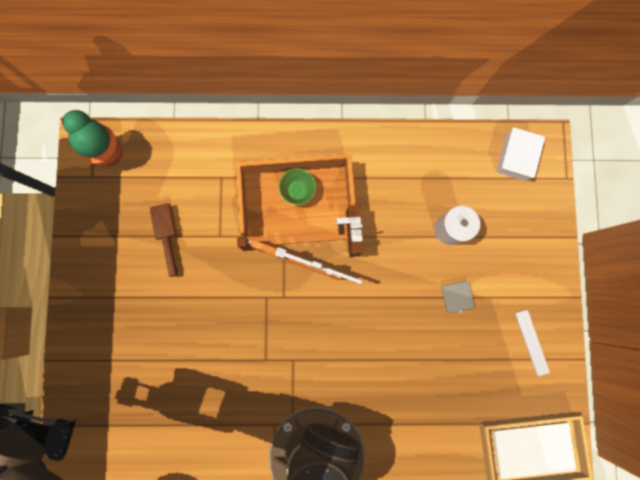

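The scene shows the gate ajar with the bar and its tab at about (352,215). In the top view the bar runs (277,251)→(360,282) and the bracket is at about (350,228).

```bash
python3 - <<'E'
import numpy as np,cv2
a=cv2.imread("pics/top0.png")[140:300,220:390]; cv2.imwrite("pics/top0z.png",cv2.resize(a,None,fx=3.7,fy=3.7,interpolation=cv2.INTER_CUBIC))
a=cv2.imread("pics/scene0.png")[170:340,230:440]; cv2.imwrite("pics/scene0z.png",cv2.resize(a,None,fx=3.5,fy=3.5,interpolation=cv2.INTER_CUBIC))
E
```

```text
(no output)
```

View pics/top0z.png

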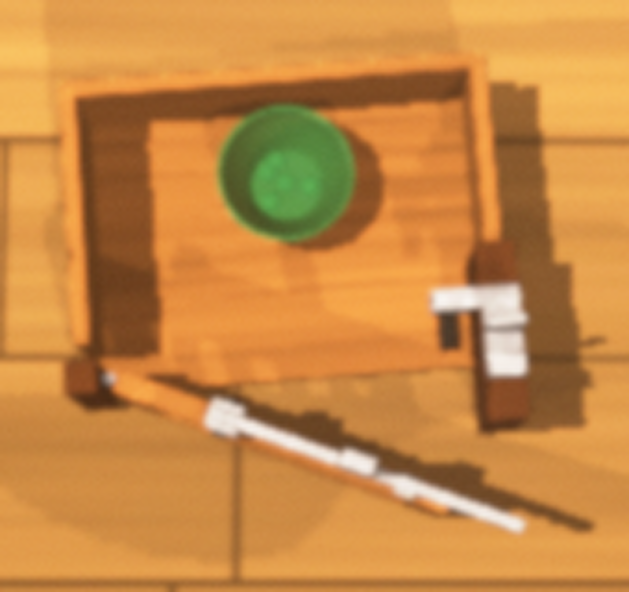

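View pics/scene0z.png

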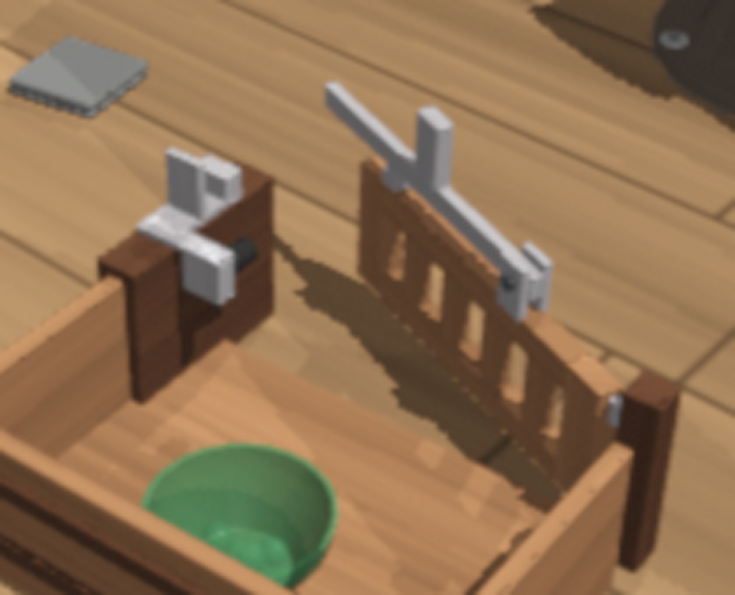

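```bash
cat > h.py <<'E'
import numpy as np
def load(n): return dict(np.load(f"{n}.npz"))
def ray(s,u,v):
    K=s["mtx"];p=s["pose"]
    d=np.array([(u-K[0,2])/K[0,0],-(v-K[1,2])/K[1,1],-1.0])
    return p[:3,3],p[:3,:3]@d
def onz(s,u,v,z):
    o,d=ray(s,u,v); return o+d*(z-o[2])/d[2]
def dep(s,u,v):
    o,d=ray(s,u,v); return o+d*s["depth"][int(round(v)),int(round(u))]
def two(s1,p1,s2,p2):
    o1,d1=ray(s1,*p1);o2,d2=ray(s2,*p2)
    A=np.c_[d1,-d2];t=np.linalg.lstsq(A,o2-o1,rcond=None)[0]
    a=o1+d1*t[0];b=o2+d2*t[1];return (a+b)/2,np.linalg.norm(a-b)
E
python3 - <<'E'
from h import *
np.set_printoptions(precision=4,suppress=True)
t=load("top0");s=load("scene0")
Z=lambda x,y:(220+(x+.5)/3.7-.5,140+(y+.5)/3.7-.5)
S=lambda x,y:(230+(x+.5)/3.5-.5,170+(y+.5)/3.5-.5)
print("barend",onz(t,*Z(520,525),.132),dep(t,*Z(512,521)))
print("barpin",onz(t,*Z(225,415),.135),dep(t,*Z(225,415)))
print("tabtop",onz(t,*Z(360,462),.174),dep(t,*Z(360,462)))
print("hinge",onz(t,*Z(108,378),.11),dep(t,*Z(108,378)))
print("lip",onz(t,*Z(506,360),.128),dep(t,*Z(506,355)))
print("wall",onz(t,*Z(504,293),.150),dep(t,*Z(504,293)))
print("buf",dep(t,*Z(450,330)))
for n,x,y in [("TL",70,88),("TR",480,62),("hpost",85,380),("fpost",505,410),("bowl",287,172)]: print(n,onz(t,*Z(x,y),.1),dep(t,*Z(x,y)))
print("tab 2view",two(t,Z(360,462),s,S(435,112)))
print("barend 2view",two(t,Z(520,525),s,S(330,87)))
print("hinge scene",two(t,Z(108,378),s,S(613,400)))
E
```

```text
barend [ 0.462  -0.1092  0.132 ] [ 0.4647 -0.1034  0.1345]
barpin [0.5377 0.0949 0.135 ] [0.5384 0.0953 0.1277]
tabtop [0.5025 0.002  0.174 ] [0.5024 0.002  0.1744]
hinge [0.5662 0.1793 0.11  ] [0.5672 0.1804 0.1014]
lip [ 0.5774 -0.101   0.128 ] [ 0.5812 -0.1012  0.1255]
wall [ 0.6213 -0.098   0.15  ] [ 0.6275 -0.1015  0.112 ]
buf [ 0.6013 -0.0631  0.1083]
TL [0.7795 0.2118 0.1   ] [0.7793 0.2117 0.1005]
TR [ 0.8003 -0.0867  0.1   ] [ 0.7995 -0.0865  0.1028]
hpost [0.5659 0.1969 0.1   ] [0.5636 0.1941 0.1204]
fpost [ 0.5449 -0.1025  0.1   ] [ 0.5438 -0.1015  0.1115]
bowl [0.7177 0.0538 0.1   ] [0.7367 0.056  0.018 ]
tab 2view (array([0.5028, 0.0014, 0.1743]), np.float64(0.001426634356141279))
barend 2view (array([ 0.463 , -0.1107,  0.1276]), np.float64(0.0027715466163025842))
hinge scene (array([0.5685, 0.1784, 0.1004]), np.float64(0.004827201945355874))
```

```bash
cat >> h.py <<'E'
from scipy.spatial.transform import Rotation as Ro
def plan(p,rot,tp,trot,n,dec=2):
    """rows (tool units) from pose to target in n rows, world-straight; simulates rounding"""
    R=Ro.from_euler('xyz',rot,degrees=True);T=Ro.from_euler('xyz',trot,degrees=True);p=np.array(p,float);tp=np.array(tp,float)
    out=[]
    for i in range(n):
        k=n-i
        t=R.inv().apply((tp-p)/k)/.03; w=(R.inv()*T).as_rotvec(degrees=True)/k/8
        t=np.round(t,dec);w=np.round(w,dec); out.append(np.r_[t,w])
        p=p+R.apply(t*.03);R=R*Ro.from_rotvec(w*8,degrees=True)
    for o in out: print('{'+','.join(f'"{k}":{v:g}' for k,v in zip(["tx","ty","tz","rx","ry","rz"],o) if v)+'}',end=',')
    print();return p,R.as_euler('xyz',degrees=True)
def now(tp,trot,n,dec=2):
    from plant import r
    o=r.get_obs();print(o["clock"],np.round(o["tool_pos"],4),np.round(o["tool_rot"],2),np.round(o["wrist_force"],2))
    return plan(o["tool_pos"],o["tool_rot"],tp,trot,n,dec)
E
python3 -c "
from h import *
print(now([.5027,.0018,.28],[180,0,69.6],24))"
```

```text
0.1 [0.1453 0.6076 0.2141] [-1.7994e+02 -1.0000e-02  1.6655e+02] [ 0.89 -0.69  0.69]
{"tx":-0.68,"ty":-0.7,"tz":-0.09,"rz":0.5},{"tx":-0.73,"ty":-0.65,"tz":-0.09,"rz":0.51},{"tx":-0.77,"ty":-0.6,"tz":-0.09,"rz":0.5},{"tx":-0.81,"ty":-0.55,"tz":-0.09,"rz":0.51},{"tx":-0.85,"ty":-0.49,"tz":-0.09,"rz":0.5},{"tx":-0.88,"ty":-0.43,"tz":-0.09,"rz":0.51},{"tx":-0.91,"ty":-0.36,"tz":-0.09,"rz":0.5},{"tx":-0.93,"ty":-0.3,"tz":-0.09,"rz":0.51},{"tx":-0.95,"ty":-0.23,"tz":-0.09,"rz":0.5},{"tx":-0.96,"ty":-0.16,"tz":-0.09,"rz":0.51},{"tx":-0.97,"ty":-0.1,"tz":-0.09,"rz":0.5},{"tx":-0.98,"ty":-0.03,"tz":-0.09,"rz":0.51},{"tx":-0.98,"ty":0.04,"tz":-0.09,"rz":0.5},{"tx":-0.97,"ty":0.11,"tz":-0.09,"rz":0.51},{"tx":-0.96,"ty":0.18,"tz":-0.09,"rz":0.5},{"tx":-0.94,"ty":0.25,"tz":-0.09,"rz":0.51},{"tx":-0.93,"ty":0.31,"tz":-0.09,"rz":0.5},{"tx":-0.9,"ty":0.38,"tz":-0.09,"rz":0.51},{"tx":-0.87,"ty":0.44,"tz":-0.09,"rz":0.5},{"tx":-0.84,"ty":0.5,"tz":-0.09,"rz":0.51},{"tx":-0.8,"ty":0.55,"tz":-0.1,"rz":0.5},{"tx":-0.76,"ty":0.61,"tz":-0.09,"rz":0.51},{"tx":-0.72,"ty":0.66,"tz":-0.1,"rz":0.5},{"tx":-0.67,"ty":0.72,"tz":-0.09,"ry":0.01,"rz":0.51},
(array([0.502809  , 0.00169336, 0.27999014]), array([-1.79997947e+02, -2.14726414e-02,  6.95881535e+01]))
```

>>> servo_tool([
  {"tx":-0.7,"ty":-0.7,"tz":-0.2,"rz":0.5,"grip":60},
  {"tx":-0.75,"ty":-0.65,"tz":-0.2,"rz":0.5,"grip":60},
  {"tx":-0.75,"ty":-0.6,"tz":-0.2,"rz":0.5,"grip":60},
  {"tx":-0.8,"ty":-0.55,"tz":-0.2,"rz":0.5,"grip":60},
  {"tx":-0.85,"ty":-0.5,"tz":-0.2,"rz":0.5,"grip":60},
  {"tx":-0.9,"ty":-0.45,"tz":-0.2,"rz":0.5,"grip":60},
  {"tx":-0.9,"ty":-0.35,"tz":-0.1,"rz":0.5,"grip":60},
  {"tx":-0.95,"ty":-0.3,"tz":-0.1,"rz":0.5,"grip":60},
  {"tx":-0.95,"ty":-0.25,"tz":-0.1,"rz":0.5,"grip":60},
  {"tx":-0.95,"ty":-0.15,"tz":0,"rz":0.5,"grip":60},
  {"tx":-0.95,"ty":-0.1,"tz":0,"rz":0.5,"grip":60},
])

```text
schema error: expected keys tx, ty, tz, rx, ry, rz, grip
```

```bash
python3 -c "
from h import *
print(now([.5027,.0018,.25],[180,0,69.6],12))"
```

```text
0.1 [0.1453 0.6076 0.2141] [-1.7994e+02 -1.0000e-02  1.6655e+02] [ 0.89 -0.69  0.69]
{"tx":-1.36,"ty":-1.41,"tz":-0.1,"rz":1.01},{"tx":-1.54,"ty":-1.2,"tz":-0.1,"rz":1.01},{"tx":-1.69,"ty":-0.97,"tz":-0.1,"rz":1.01},{"tx":-1.81,"ty":-0.72,"tz":-0.1,"rz":1.01},{"tx":-1.9,"ty":-0.46,"tz":-0.1,"rz":1.01},{"tx":-1.95,"ty":-0.19,"tz":-0.1,"rz":1.01},{"tx":-1.95,"ty":0.08,"tz":-0.1,"rz":1.01},{"tx":-1.92,"ty":0.36,"tz":-0.1,"rz":1.01},{"tx":-1.85,"ty":0.62,"tz":-0.1,"rz":1.01},{"tx":-1.75,"ty":0.88,"tz":-0.09,"rz":1.01},{"tx":-1.61,"ty":1.11,"tz":-0.1,"rz":1.01},{"tx":-1.43,"ty":1.33,"tz":-0.09,"ry":0.01,"rz":1.01},
(array([0.50258333, 0.00179606, 0.2499901 ]), array([-1.79995163e+02, -2.12753331e-02,  6.95881509e+01]))
```

All seven keys are needed.

>>> servo_tool([
  {"tx":-0.7,"ty":-0.7,"tz":-0.2,"rx":0,"ry":0,"rz":0.5,"grip":60},
  {"tx":-0.75,"ty":-0.65,"tz":-0.2,"rx":0,"ry":0,"rz":0.5,"grip":60},
  {"tx":-0.75,"ty":-0.6,"tz":-0.2,"rx":0,"ry":0,"rz":0.5,"grip":60},
  {"tx":-0.8,"ty":-0.55,"tz":-0.2,"rx":0,"ry":0,"rz":0.5,"grip":60},
  {"tx":-0.85,"ty":-0.5,"tz":-0.2,"rx":0,"ry":0,"rz":0.5,"grip":60},
  {"tx":-0.9,"ty":-0.45,"tz":-0.2,"rx":0,"ry":0,"rz":0.5,"grip":60},
  {"tx":-0.9,"ty":-0.35,"tz":-0.1,"rx":0,"ry":0,"rz":0.5,"grip":60},
  {"tx":-0.95,"ty":-0.3,"tz":-0.1,"rx":0,"ry":0,"rz":0.5,"grip":60},
  {"tx":-0.95,"ty":-0.25,"tz":-0.1,"rx":0,"ry":0,"rz":0.5,"grip":60},
  {"tx":-0.95,"ty":-0.15,"tz":0,"rx":0,"ry":0,"rz":0.5,"grip":60},
  {"tx":-0.95,"ty":-0.1,"tz":0,"rx":0,"ry":0,"rz":0.5,"grip":60},
])

```text
clock: 1.2
tool_pos: [0.3097, 0.3185, 0.258]
tool_rot: [-179.7, 0.2, 121.1]
wrist_force: [0.9, -0.0, -0.0]
opening: 0.0598
```

```bash
python3 -c "
from h import *
print(now([.5027,.0018,.25],[180,0,69.6],12))"
```

```text
1.2 [0.3097 0.3185 0.258 ] [-179.65    0.21  121.12] [ 0.88 -0.05 -0.02]
{"tx":-1.03,"tz":0.03,"rz":0.54},{"tx":-1.03,"ty":0.08,"tz":0.03,"rz":0.54},{"tx":-1.02,"ty":0.16,"tz":0.03,"rz":0.54},{"tx":-1,"ty":0.24,"tz":0.02,"ry":0.01,"rz":0.54},{"tx":-0.98,"ty":0.31,"tz":0.02,"rz":0.54},{"tx":-0.96,"ty":0.38,"tz":0.02,"ry":0.01,"rz":0.53},{"tx":-0.92,"ty":0.45,"tz":0.02,"rz":0.54},{"tx":-0.89,"ty":0.52,"tz":0.02,"ry":0.01,"rz":0.53},{"tx":-0.85,"ty":0.59,"tz":0.02,"rx":-0.01,"ry":0.01,"rz":0.54},{"tx":-0.8,"ty":0.65,"tz":0.03,"rz":0.53},{"tx":-0.75,"ty":0.7,"tz":0.02,"rx":-0.01,"ry":0.01,"rz":0.54},{"tx":-0.69,"ty":0.76,"tz":0.03,"rz":0.53},
(array([0.50264378, 0.00186823, 0.24989382]), array([-1.79968316e+02,  6.10195308e-03,  6.96028646e+01]))
```

>>> servo_tool([
  {"tx":-1,"ty":0,"tz":0,"rx":0,"ry":0,"rz":0.55,"grip":60},
  {"tx":-1,"ty":0.1,"tz":0,"rx":0,"ry":0,"rz":0.55,"grip":60},
  {"tx":-1,"ty":0.15,"tz":0,"rx":0,"ry":0,"rz":0.55,"grip":60},
  {"tx":-1,"ty":0.25,"tz":0,"rx":0,"ry":0,"rz":0.55,"grip":60},
  {"tx":-1,"ty":0.3,"tz":0,"rx":0,"ry":0,"rz":0.55,"grip":60},
  {"tx":-0.95,"ty":0.4,"tz":0,"rx":0,"ry":0,"rz":0.55,"grip":60},
  {"tx":-0.9,"ty":0.45,"tz":0,"rx":0,"ry":0,"rz":0.55,"grip":60},
  {"tx":-0.9,"ty":0.5,"tz":0,"rx":0,"ry":0,"rz":0.55,"grip":60},
  {"tx":-0.85,"ty":0.6,"tz":0,"rx":0,"ry":0,"rz":0.55,"grip":60},
  {"tx":-0.8,"ty":0.65,"tz":0,"rx":0,"ry":0,"rz":0.5,"grip":60},
  {"tx":-0.75,"ty":0.7,"tz":0,"rx":0,"ry":0,"rz":0.5,"grip":60},
  {"tx":-0.7,"ty":0.75,"tz":0,"rx":0,"ry":0,"rz":0.5,"grip":60},
])

```text
clock: 2.4
tool_pos: [0.4981, -0.0154, 0.2581]
tool_rot: [-179.8, 0.5, 67.3]
wrist_force: [-0.5, 0.6, 0.3]
opening: 0.0604
```

```bash
python3 - <<'E'
from plant import r
import numpy as np,cv2
o=r.get_obs(); s=r.snapshot("wrist")
print(o["tool_pos"],o["tool_rot"],o["joint_positions"],s["hand_eye"],s["mtx"])
np.savez("wrist0.npz",tp=o["tool_pos"],tr=o["tool_rot"],**s)
cv2.imwrite("pics/wrist0.png",s["image"][:,:,::-1])
E
```

```text
[ 0.49806284 -0.01542563  0.25805501] [-179.80706194    0.48359022   67.30235953] [ -9.1397427   15.24278991 103.08205014  -0.48131062  61.97693431
  13.78596467] [[ 2.70344509e-04  9.61096164e-01  2.76213850e-01  7.82835988e-02]
 [ 9.99999071e-01  1.09197813e-04 -1.35870760e-03 -1.53538248e-04]
 [-1.33601061e-03  2.76213961e-01 -9.61095241e-01 -1.69518777e-01]
 [ 0.00000000e+00  0.00000000e+00  0.00000000e+00  1.00000000e+00]] [[426.7155433    0.         330.69202505]
 [  0.         426.7155433  235.42600404]
 [  0.           0.           1.        ]]
```

View pics/wrist0.png

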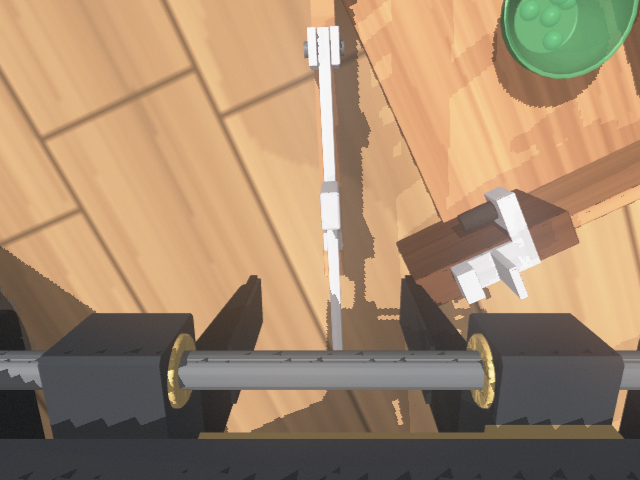

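```bash
python3 - <<'E'
import cv2
a=cv2.imread("pics/wrist0.png"); 
b=cv2.resize(a[170:330,390:550],None,fx=3.7,fy=3.7,interpolation=cv2.INTER_CUBIC)
c=cv2.resize(a[10:330,290:380][:, :],(167,592),interpolation=cv2.INTER_CUBIC)
import numpy as np
cv2.imwrite("pics/wr0z.png",np.hstack([b,c]))
E
```

```text
(no output)
```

View pics/wr0z.png

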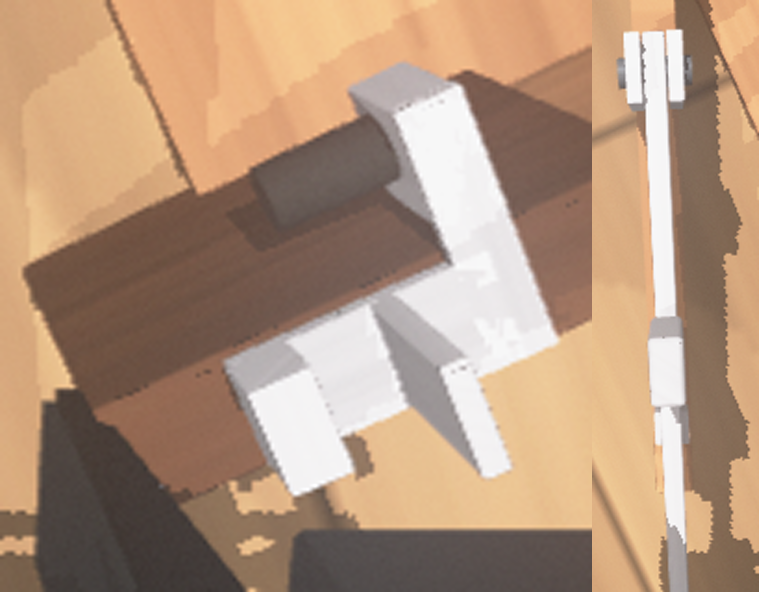

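```bash
cat >> h.py <<'E'
def loadw(n):
    s=dict(np.load(f"{n}.npz"));T=np.eye(4);T[:3,:3]=Ro.from_euler('xyz',s["tr"],degrees=True).as_matrix();T[:3,3]=s["tp"]
    s["pose"]=T@s["hand_eye"];return s
E
python3 - <<'E'
from h import *
np.set_printoptions(precision=4,suppress=True)
w=loadw("wrist0")
B=lambda x,y:(390+(x+.5)/3.7-.5,170+(y+.5)/3.7-.5)
C=lambda x,y:(290+(x-592+.5)/1.855-.5,10+(y+.5)/1.85-.5)
for n,z,pts in [("lip",.128,[(250,392),(307,370),(353,470),(297,495)]),("wall",.150,[(440,368),(468,360),(512,467),(487,477)])]:
    P=np.array([onz(w,*B(*p),z) for p in pts]);print(n,P[:,:2],P.mean(0))
T=np.array([onz(w,*C(*p),.174) for p in [(650,340),(684,338),(650,405),(684,405)]]);print("tab",T,T.mean(0))
print("pin",onz(w,*C(621,73),.124),onz(w,*C(688,70),.124))
print("bar near/far",onz(w,*C(655,140),.132),onz(w,*C(676,520),.132))
print("tab depth",dep(w,*C(667,375)),"lipd",dep(w,*B(300,430)),"walld",dep(w,*B(475,410)))
pin=(onz(w,*C(621,73),.124)+onz(w,*C(688,70),.124))/2;tab=T.mean(0)
d=(tab-pin)[:2];print(np.linalg.norm(d),d/np.linalg.norm(d),"hinge",pin[:2]-d/np.linalg.norm(d)*.09)
E
```

```text
lip [[ 0.57   -0.0892]
 [ 0.5821 -0.0891]
 [ 0.5843 -0.1139]
 [ 0.572  -0.1148]] [ 0.5771 -0.1017  0.128 ]
wall [[ 0.6013 -0.0875]
 [ 0.6066 -0.0879]
 [ 0.6084 -0.1123]
 [ 0.6034 -0.1125]] [ 0.6049 -0.1     0.15  ]
tab [[ 0.5046  0.0154  0.174 ]
 [ 0.515   0.0118  0.174 ]
 [ 0.496  -0.0048  0.174 ]
 [ 0.5064 -0.0091  0.174 ]] [0.5055 0.0033 0.174 ]
pin [0.5278 0.0992 0.124 ] [0.55  0.091 0.124]
bar near/far [0.5301 0.0735 0.132 ] [ 0.4812 -0.0638  0.132 ]
tab depth [0.505  0.0022 0.1728] lipd [ 0.5771 -0.1018  0.1268] walld [ 0.6051 -0.0983  0.1498]
0.09764691106677076 [-0.3423 -0.9396] hinge [0.5697 0.1796]
```

The wrist view shows the gate's bar upright in the image (pin ≈ (323,49), tab top ≈ (330,211)), with the lip ≈ (470,285) and wall ≈ (515,282) of the bracket. Next: go over the tab and down.

```bash
python3 -c "
from h import *
a=now([.504,.0027,.20],[180,0,70],3)
plan(*a,[.504,.0027,.1395],[180,0,70],4)"
```

```text
2.45 [ 0.5001 -0.0185  0.2579] [-179.89    0.52   66.98] [ 0.43 -3.18 -0.77]
{"tx":0.24,"ty":-0.05,"tz":0.64,"rx":-0.01,"ry":0.02,"rz":-0.13},{"tx":0.24,"ty":-0.05,"tz":0.64,"ry":0.02,"rz":-0.12},{"tx":0.24,"ty":-0.04,"tz":0.65,"rx":-0.01,"ry":0.03,"rz":-0.13},
{"tz":0.5},{"tz":0.5},{"tz":0.51},{"tx":-0.01,"tz":0.5},
```

>>> servo_tool([
  {"tx":0.24,"ty":-0.05,"tz":0.6,"rx":0,"ry":0.02,"rz":-0.13,"grip":60},
  {"tx":0.24,"ty":-0.05,"tz":0.6,"rx":0,"ry":0.02,"rz":-0.12,"grip":60},
  {"tx":0.24,"ty":-0.05,"tz":0.5,"rx":0,"ry":0.03,"rz":-0.13,"grip":60},
  {"tx":0,"ty":0,"tz":0,"rx":0,"ry":0,"rz":0,"grip":60},
])

```text
clock: 2.85
tool_pos: [0.5045, 0.0009, 0.2044]
tool_rot: [-179.8, -0.0, 69.8]
wrist_force: [0.5, -0.4, 0.4]
opening: 0.06
```

```bash
python3 -c "
from h import *
a=now([.504,.0027,.1395],[180,0,70],4)
"
```

```text
2.85 [0.5045 0.0009 0.2044] [-1.7983e+02 -4.0000e-02  6.9820e+01] [ 0.45 -0.37  0.36]
{"tx":0.01,"ty":-0.01,"tz":0.54,"rx":-0.01,"rz":-0.01},{"tx":0.01,"ty":-0.01,"tz":0.54},{"tx":0.01,"ty":-0.01,"tz":0.54,"rx":-0.01,"rz":-0.01},{"tx":0.02,"tz":0.54},
```

>>> servo_tool([
  {"tx":0,"ty":0,"tz":0.54,"rx":0,"ry":0,"rz":0,"grip":60},
  {"tx":0.02,"ty":0,"tz":0.54,"rx":0,"ry":0,"rz":0,"grip":60},
  {"tx":0.02,"ty":0,"tz":0.54,"rx":0,"ry":0,"rz":0,"grip":60},
  {"tx":0,"ty":0,"tz":0.45,"rx":0,"ry":0,"rz":0,"grip":60},
  {"tx":0,"ty":0,"tz":0,"rx":0,"ry":0,"rz":0,"grip":60},
])

```text
clock: 3.35
tool_pos: [0.5058, 0.0015, 0.1432]
tool_rot: [-180.0, -0.0, 69.7]
wrist_force: [-0.4, -0.2, 1.1]
opening: 0.06
```

```bash
python3 - <<'E'
from plant import r
import numpy as np,cv2
o=r.get_obs(); s=r.snapshot("wrist")
np.savez("wrist1.npz",tp=o["tool_pos"],tr=o["tool_rot"],**s)
cv2.imwrite("pics/wrist1.png",s["image"][:,:,::-1])
E
```

```text
(no output)
```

View pics/wrist1.png

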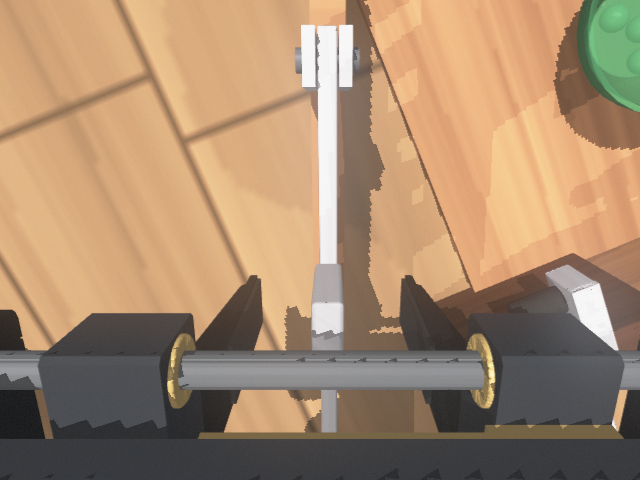

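The tab (312–342, row 265–340) sits centred between the fingers. Closing.

>>> servo_tool([
  {"tx":0,"ty":0,"tz":0.1,"rx":0,"ry":0,"rz":0,"grip":20},
  {"tx":0,"ty":0,"tz":0,"rx":0,"ry":0,"rz":0,"grip":20},
  {"tx":0,"ty":0,"tz":0,"rx":0,"ry":0,"rz":0,"grip":20},
  {"tx":0,"ty":0,"tz":0,"rx":0,"ry":0,"rz":0,"grip":5},
  {"tx":0,"ty":0,"tz":0,"rx":0,"ry":0,"rz":0,"grip":5},
  {"tx":0,"ty":0,"tz":0,"rx":0,"ry":0,"rz":0,"grip":5},
  {"tx":0,"ty":0,"tz":0,"rx":0,"ry":0,"rz":0,"grip":5},
])

```text
clock: 4.1
tool_pos: [0.5073, 0.0012, 0.1442]
tool_rot: [179.7, -0.1, 69.8]
wrist_force: [-2.3, 0.8, -0.5]
opening: 0.0124
```

```bash
python3 - <<'E'
from plant import r
import numpy as np
o=r.get_obs();print(o["clock"],np.round(o["tool_pos"],4),np.round(o["tool_rot"],2),o["wrist_force"],o["ft_torque"],o["opening"])
E
```

```text
4.1 [0.5073 0.0012 0.1442] [ 1.7973e+02 -8.0000e-02  6.9750e+01] [-2.28536872  0.81842426 -0.53945071] [0.24678667 0.60438399 0.44789834] 0.012382350781317957
```

```bash
cat >> h.py <<'E'
def arc(c,axis,ang,n,dec=2,p=None,rot=None,off=(0,0,0)):
    """rotate tool rigidly about line (c,axis) by ang deg in n rows"""
    from plant import r
    if p is None:
        o=r.get_obs();p,rot=o["tool_pos"],o["tool_rot"]
        print(o["clock"],np.round(p,4),np.round(rot,2),np.round(o["wrist_force"],2),np.round(o["ft_torque"],2))
    p=np.array(p);c=np.array(c);R0=Ro.from_euler('xyz',rot,degrees=True)
    pc=p.copy();Rc=R0
    for i in range(1,n+1):
        Q=Ro.from_rotvec(np.array(axis)*ang*i/n,degrees=True)
        tp=c+Q.apply(p-c)+np.array(off)*i/n; T=Q*R0
        t=np.round(Rc.inv().apply(tp-pc)/.03,dec);w=np.round((Rc.inv()*T).as_rotvec(degrees=True)/8,dec)
        print(dict(zip(["tx","ty","tz","rx","ry","rz"],(t+0.).tolist()+(w+0.).tolist())))
        pc=pc+Rc.apply(t*.03);Rc=Rc*Ro.from_rotvec(w*8,degrees=True)
    print("end",pc,Rc.as_euler('xyz',degrees=True))
E
python3 - <<'E'
from h import *
y=np.radians(69.8)
arc([.5389,.0951,.124],[np.sin(y),-np.cos(y),0],-10,6)
E
```

```text
4.1 [0.5073 0.0012 0.1442] [ 1.7973e+02 -8.0000e-02  6.9750e+01] [-2.29  0.82 -0.54] [0.25 0.6  0.45]
{'tx': 0.02, 'ty': 0.0, 'tz': -0.1, 'rx': 0.0, 'ry': -0.21, 'rz': 0.0}
{'tx': 0.02, 'ty': 0.0, 'tz': -0.09, 'rx': 0.0, 'ry': -0.21, 'rz': 0.0}
{'tx': 0.02, 'ty': 0.0, 'tz': -0.1, 'rx': 0.0, 'ry': -0.2, 'rz': 0.0}
{'tx': 0.02, 'ty': 0.0, 'tz': -0.09, 'rx': 0.0, 'ry': -0.21, 'rz': 0.0}
{'tx': 0.03, 'ty': 0.0, 'tz': -0.1, 'rx': 0.0, 'ry': -0.21, 'rz': 0.0}
{'tx': 0.02, 'ty': 0.0, 'tz': -0.09, 'rx': 0.0, 'ry': -0.21, 'rz': -0.01}
end [0.50894842 0.00598007 0.16090778] [179.74039431   9.91748842  69.78445146]
```

>>> servo_tool([
  {"tx":0.02,"ty":0,"tz":-0.1,"rx":0,"ry":-0.2,"rz":0,"grip":5},
  {"tx":0.02,"ty":0,"tz":-0.1,"rx":0,"ry":-0.2,"rz":0,"grip":5},
  {"tx":0.02,"ty":0,"tz":-0.1,"rx":0,"ry":-0.2,"rz":0,"grip":5},
  {"tx":0.02,"ty":0,"tz":-0.1,"rx":0,"ry":-0.2,"rz":0,"grip":5},
  {"tx":0.02,"ty":0,"tz":-0.1,"rx":0,"ry":-0.2,"rz":0,"grip":5},
  {"tx":0.02,"ty":0,"tz":-0.1,"rx":0,"ry":-0.2,"rz":0,"grip":5},
  {"tx":0,"ty":0,"tz":0,"rx":0,"ry":0,"rz":0,"grip":5},
])

```text
clock: 4.8
tool_pos: [0.5068, 0.0068, 0.1611]
tool_rot: [-180.0, 10.0, 69.9]
wrist_force: [-1.3, -2.9, 0.5]
opening: 0.0114
```

```bash
python3 - <<'E'
from plant import r
import numpy as np,cv2
o=r.get_obs();print(o["clock"],np.round(o["tool_pos"],4),np.round(o["tool_rot"],2),o["wrist_force"],o["ft_torque"],o["opening"])
s=r.snapshot("scene"); cv2.imwrite("pics/scene1.png",cv2.resize(s["image"][130:340,210:470,::-1],None,fx=2.8,fy=2.8))
E
```

```text
4.8 [0.5068 0.0068 0.1611] [-179.95    9.95   69.89] [-1.27624536 -2.92681398  0.48767109] [-0.691233    0.13288008  0.05832358] 0.01139357372805124
```

View pics/scene1.png

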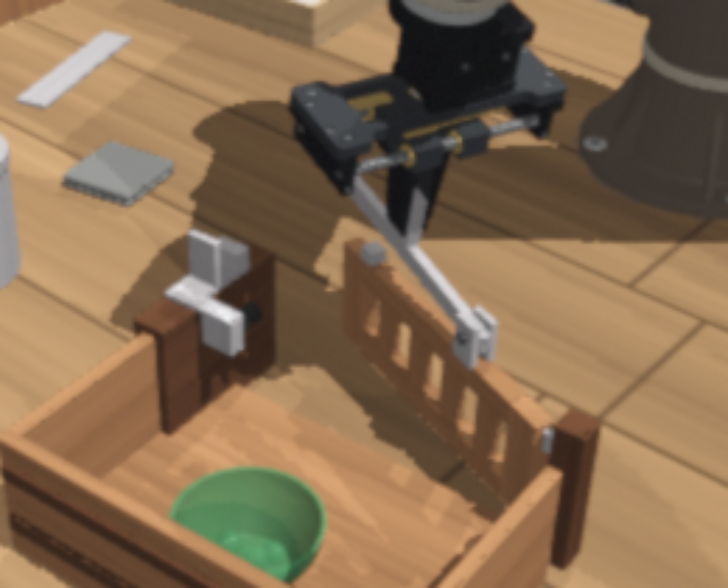

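The bar is up (the rest block is visible under it) and still gripped. Now the swing about the hinge line.

```bash
python3 - <<'E'
from h import *
arc([.569,.179,0],[0,0,1],19,12)
E
```

```text
4.85 [0.5067 0.0068 0.1609] [-179.95    9.89   69.88] [-1.46 -1.14 -0.26] [-0.29  0.06  0.04]
{'tx': 0.0, 'ty': 0.17, 'tz': 0.0, 'rx': -0.03, 'ry': 0.0, 'rz': -0.19}
{'tx': 0.01, 'ty': 0.17, 'tz': 0.0, 'rx': -0.04, 'ry': 0.0, 'rz': -0.2}
{'tx': 0.0, 'ty': 0.17, 'tz': 0.0, 'rx': -0.03, 'ry': 0.0, 'rz': -0.19}
{'tx': 0.0, 'ty': 0.16, 'tz': 0.0, 'rx': -0.04, 'ry': 0.0, 'rz': -0.2}
{'tx': 0.01, 'ty': 0.17, 'tz': 0.0, 'rx': -0.03, 'ry': 0.0, 'rz': -0.19}
{'tx': 0.0, 'ty': 0.17, 'tz': 0.0, 'rx': -0.03, 'ry': 0.0, 'rz': -0.2}
{'tx': 0.0, 'ty': 0.17, 'tz': 0.0, 'rx': -0.04, 'ry': 0.0, 'rz': -0.19}
{'tx': 0.0, 'ty': 0.17, 'tz': -0.01, 'rx': -0.03, 'ry': 0.0, 'rz': -0.2}
{'tx': 0.01, 'ty': 0.17, 'tz': 0.0, 'rx': -0.04, 'ry': 0.0, 'rz': -0.19}
{'tx': 0.0, 'ty': 0.17, 'tz': 0.0, 'rx': -0.03, 'ry': 0.0, 'rz': -0.2}
{'tx': 0.0, 'ty': 0.17, 'tz': 0.0, 'rx': -0.03, 'ry': 0.0, 'rz': -0.19}
{'tx': 0.01, 'ty': 0.16, 'tz': 0.0, 'rx': -0.04, 'ry': 0.0, 'rz': -0.2}
end [ 0.56609306 -0.00402251  0.16098422] [-179.96534719    9.87784716   88.87851142]
```

Half first, to check the tracking and forces.

>>> servo_tool([
  {"tx":0,"ty":0.17,"tz":0,"rx":-0.03,"ry":0,"rz":-0.2,"grip":5},
  {"tx":0,"ty":0.17,"tz":0,"rx":-0.03,"ry":0,"rz":-0.2,"grip":5},
  {"tx":0,"ty":0.17,"tz":0,"rx":-0.04,"ry":0,"rz":-0.2,"grip":5},
  {"tx":0,"ty":0.17,"tz":0,"rx":-0.03,"ry":0,"rz":-0.2,"grip":5},
  {"tx":0,"ty":0.17,"tz":0,"rx":-0.04,"ry":0,"rz":-0.2,"grip":5},
  {"tx":0,"ty":0.17,"tz":0,"rx":-0.03,"ry":0,"rz":-0.2,"grip":5},
])

```text
clock: 5.45
tool_pos: [0.5372, -0.0018, 0.1601]
tool_rot: [180.0, 9.4, 79.8]
wrist_force: [-0.1, 0.8, -0.1]
opening: 0.0119
```

```bash
python3 - <<'E'
from h import *
arc([.569,.179,0],[0,0,1],9,6)
E
```

```text
5.45 [ 0.5372 -0.0018  0.1601] [180.    9.4  79.8] [-0.09  0.77 -0.08] [ 0.31 -0.09  0.04]
{'tx': 0.0, 'ty': 0.16, 'tz': 0.0, 'rx': -0.03, 'ry': 0.0, 'rz': -0.18}
{'tx': 0.01, 'ty': 0.16, 'tz': 0.0, 'rx': -0.03, 'ry': 0.0, 'rz': -0.19}
{'tx': 0.0, 'ty': 0.16, 'tz': 0.0, 'rx': -0.03, 'ry': 0.0, 'rz': -0.18}
{'tx': 0.0, 'ty': 0.16, 'tz': 0.0, 'rx': -0.03, 'ry': 0.0, 'rz': -0.19}
{'tx': 0.0, 'ty': 0.16, 'tz': 0.0, 'rx': -0.03, 'ry': 0.0, 'rz': -0.18}
{'tx': 0.01, 'ty': 0.16, 'tz': 0.0, 'rx': -0.03, 'ry': 0.0, 'rz': -0.19}
end [ 0.56583398 -0.00447591  0.15999853] [-179.97249746    9.40005328   88.79920433]
```

>>> servo_tool([
  {"tx":0,"ty":0.16,"tz":0,"rx":-0.03,"ry":-0.01,"rz":-0.18,"grip":5},
  {"tx":0,"ty":0.16,"tz":0,"rx":-0.03,"ry":-0.01,"rz":-0.18,"grip":5},
  {"tx":0,"ty":0.16,"tz":0,"rx":-0.03,"ry":-0.01,"rz":-0.18,"grip":5},
  {"tx":0,"ty":0.16,"tz":0,"rx":-0.03,"ry":-0.01,"rz":-0.18,"grip":5},
  {"tx":0,"ty":0.14,"tz":0,"rx":-0.03,"ry":-0.01,"rz":-0.16,"grip":5},
  {"tx":0,"ty":0.1,"tz":0,"rx":-0.02,"ry":-0.01,"rz":-0.12,"grip":5},
  {"tx":0,"ty":0,"tz":0,"rx":0,"ry":0,"rz":0,"grip":5},
])

```text
clock: 6.15
tool_pos: [0.5654, -0.0047, 0.1601]
tool_rot: [180.0, 9.7, 88.5]
wrist_force: [-2.0, 1.3, 3.0]
opening: 0.0121
```

```bash
python3 - <<'E'
from plant import r
import numpy as np,cv2
o=r.get_obs();print(o["clock"],np.round(o["tool_pos"],4),np.round(o["tool_rot"],2),o["wrist_force"],o["ft_torque"],o["opening"])
s=r.snapshot("scene"); cv2.imwrite("pics/scene2.png",cv2.resize(s["image"][130:340,210:470,::-1],None,fx=2.8,fy=2.8))
E
```

```text
6.15 [ 0.5654 -0.0047  0.1601] [179.97   9.73  88.52] [-1.9958079   1.32265211  3.03412113] [0.58658465 0.23952189 0.17251657] 0.012064098235818397
```

View pics/scene2.png

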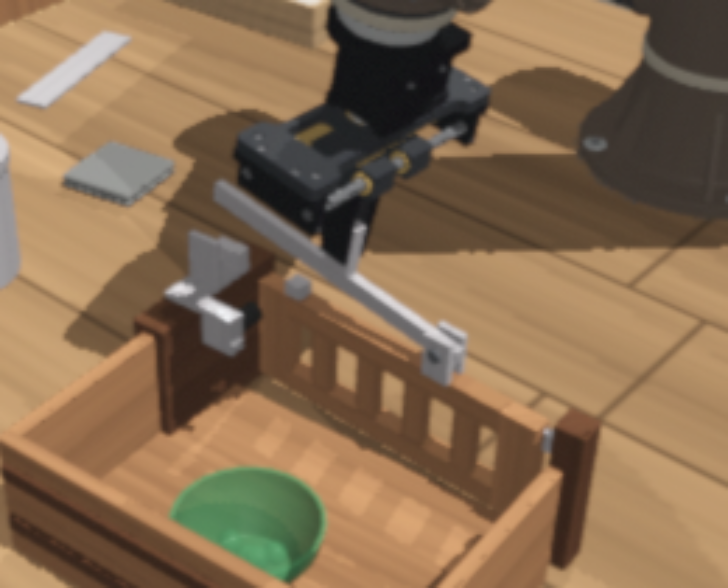

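>>> servo_tool([
  {"tx":0,"ty":0.08,"tz":0,"rx":-0.01,"ry":0,"rz":-0.09,"grip":5},
  {"tx":0,"ty":0.08,"tz":0,"rx":-0.01,"ry":0,"rz":-0.09,"grip":5},
  {"tx":0,"ty":0.08,"tz":0,"rx":-0.02,"ry":0,"rz":-0.09,"grip":5},
  {"tx":0,"ty":0.06,"tz":0,"rx":-0.01,"ry":0,"rz":-0.07,"grip":5},
  {"tx":0,"ty":0.03,"tz":0,"rx":-0.01,"ry":0,"rz":-0.04,"grip":5},
  {"tx":0,"ty":0,"tz":0,"rx":0,"ry":0,"rz":0,"grip":5},
])

```text
clock: 6.8
tool_pos: [0.5759, -0.0047, 0.1601]
tool_rot: [-180.0, 9.7, 91.8]
wrist_force: [-0.7, 1.6, 1.6]
opening: 0.0117
```

```bash
cat > st.py <<'E'
from plant import r
import numpy as np
np.set_printoptions(precision=2,suppress=True)
o=r.get_obs();print(o["clock"],np.round(o["tool_pos"]*1000 if hasattr(o["tool_pos"],'shape') else np.array(o["tool_pos"])*1000,2),np.array(o["tool_rot"]),"F",np.array(o["wrist_force"]),"M",np.array(o["ft_torque"]),o["opening"])
E
python3 st.py
```

```text
6.8 [575.88  -4.68 160.11] [-180.      9.72   91.82] F [-0.73  1.57  1.6 ] M [0.61 0.13 0.13] 0.011691601215986173
```

>>> servo_tool([
  {"tx":0,"ty":0.03,"tz":0,"rx":-0.01,"ry":0,"rz":-0.03,"grip":5},
  {"tx":0,"ty":0.03,"tz":0,"rx":0,"ry":0,"rz":-0.03,"grip":5},
  {"tx":0,"ty":0.03,"tz":0,"rx":-0.01,"ry":0,"rz":-0.03,"grip":5},
  {"tx":0,"ty":0,"tz":0,"rx":0,"ry":0,"rz":0,"grip":5},
])

```text
clock: 7.2
tool_pos: [0.5786, -0.0046, 0.1601]
tool_rot: [180.0, 9.7, 92.6]
wrist_force: [-1.0, 1.5, 2.2]
opening: 0.0118
```

```bash
python3 st.py
```

```text
7.2 [578.57  -4.56 160.08] [179.99   9.71  92.61] F [-0.99  1.45  2.18] M [0.64 0.22 0.19] 0.011816813942933041
```

>>> servo_tool([
  {"tx":0,"ty":0.03,"tz":0,"rx":0,"ry":0,"rz":-0.03,"grip":5},
  {"tx":0,"ty":0.02,"tz":0,"rx":-0.01,"ry":0,"rz":-0.02,"grip":5},
  {"tx":0,"ty":0,"tz":0,"rx":0,"ry":0,"rz":0,"grip":5},
])

```text
clock: 7.5
tool_pos: [0.5798, -0.0045, 0.16]
tool_rot: [-180.0, 9.7, 93.1]
wrist_force: [-3.4, 1.2, 2.2]
opening: 0.0116
```

```bash
python3 st.py
```

```text
7.5 [579.79  -4.54 160.  ] [-179.96    9.72   93.06] F [-3.36  1.24  2.2 ] M [0.55 0.37 0.12] 0.011648608107955148
```

>>> servo_tool([
  {"tx":0,"ty":0.02,"tz":0,"rx":0,"ry":0,"rz":-0.02,"grip":5},
  {"tx":0,"ty":0.02,"tz":0,"rx":0,"ry":0,"rz":-0.02,"grip":5},
  {"tx":0,"ty":0,"tz":0,"rx":0,"ry":0,"rz":0,"grip":5},
])

```text
clock: 7.8
tool_pos: [0.5803, -0.0046, 0.1598]
tool_rot: [-179.8, 9.7, 93.4]
wrist_force: [-3.3, 1.2, 1.7]
opening: 0.0118
```

```bash
python3 st.py
```

```text
7.8 [580.28  -4.62 159.82] [-179.8     9.72   93.38] F [-3.29  1.2   1.67] M [ 0.45  0.3  -0.09] 0.011800304341745031
```

>>> servo_tool([
  {"tx":0,"ty":0.03,"tz":0,"rx":0,"ry":0,"rz":-0.01,"grip":5},
  {"tx":0,"ty":0.03,"tz":0,"rx":0,"ry":0,"rz":-0.01,"grip":5},
  {"tx":0,"ty":0.03,"tz":0,"rx":0,"ry":0,"rz":-0.01,"grip":5},
])

```text
clock: 8.1
tool_pos: [0.581, -0.0049, 0.1592]
tool_rot: [-179.5, 9.7, 93.6]
wrist_force: [-8.8, -0.3, 1.9]
opening: 0.012
```

```bash
python3 st.py
```

```text
8.1 [581.05  -4.87 159.25] [-179.48    9.74   93.64] F [-8.83 -0.3   1.89] M [ 0.24  0.86 -0.14] 0.012045413266904385
```

>>> servo_tool([
  {"tx":0,"ty":0.04,"tz":-0.02,"rx":-0.02,"ry":0,"rz":0,"grip":5},
  {"tx":0,"ty":0.04,"tz":-0.02,"rx":-0.02,"ry":0,"rz":0,"grip":5},
])

```text
clock: 8.3
tool_pos: [0.5812, -0.0048, 0.1595]
tool_rot: [-179.5, 9.7, 93.7]
wrist_force: [-9.8, -0.3, 1.0]
opening: 0.0117
```

```bash
python3 st.py
```

```text
8.3 [581.21  -4.78 159.5 ] [-179.46    9.73   93.66] F [-9.84 -0.28  1.  ] M [ 0.31  1.02 -0.09] 0.011662192449704413
```

>>> servo_tool([
  {"tx":0,"ty":0.05,"tz":-0.01,"rx":-0.02,"ry":0,"rz":0,"grip":5},
  {"tx":0,"ty":0.055,"tz":-0.01,"rx":-0.02,"ry":0,"rz":0,"grip":5},
  {"tx":0,"ty":0.055,"tz":-0.01,"rx":-0.02,"ry":0,"rz":0,"grip":5},
])

```text
clock: 8.6
tool_pos: [0.5816, -0.0051, 0.1589]
tool_rot: [-179.3, 9.8, 93.7]
wrist_force: [-11.6, -1.7, 2.6]
opening: 0.0119
```

```bash
python3 st.py
```

```text
8.6 [581.6   -5.06 158.93] [-179.3     9.77   93.72] F [-11.59  -1.75   2.59] M [ 0.07  1.37 -0.2 ] 0.011853743197724682
```

>>> servo_tool([
  {"tx":0,"ty":0.065,"tz":-0.01,"rx":-0.02,"ry":0,"rz":0,"grip":5},
  {"tx":0,"ty":0.065,"tz":-0.01,"rx":-0.02,"ry":0,"rz":0,"grip":5},
])

```text
clock: 8.8
tool_pos: [0.5818, -0.0053, 0.1584]
tool_rot: [-179.1, 9.8, 93.8]
wrist_force: [-13.3, -1.4, 2.7]
opening: 0.0121
```

```bash
python3 st.py
```

```text
8.8 [581.83  -5.34 158.35] [-179.08    9.8    93.76] F [-13.25  -1.36   2.75] M [-0.02  1.66 -0.21] 0.012102557109091666
```

>>> servo_tool([
  {"tx":-0.02,"ty":0.065,"tz":0.07,"rx":-0.05,"ry":0.18,"rz":0,"grip":5},
  {"tx":-0.02,"ty":0.065,"tz":0.07,"rx":-0.05,"ry":0.18,"rz":0,"grip":5},
])

```text
clock: 9.0
tool_pos: [0.5821, -0.0071, 0.1533]
tool_rot: [-179.4, 6.9, 93.8]
wrist_force: [-12.5, -0.5, 1.8]
opening: 0.0116
```

```bash
python3 st.py
```

```text
9.0 [582.06  -7.08 153.26] [-179.36    6.88   93.83] F [-12.48  -0.46   1.84] M [ 0.2   1.67 -0.14] 0.011648251110338046
```

>>> servo_tool([
  {"tx":-0.01,"ty":0.065,"tz":0.06,"rx":-0.04,"ry":0.28,"rz":0,"grip":5},
])

```text
clock: 9.1
tool_pos: [0.582, -0.0076, 0.1506]
tool_rot: [-179.4, 4.6, 93.9]
wrist_force: [-10.9, -1.8, -4.3]
opening: 0.0121
```

```bash
python3 st.py
```

```text
9.1 [582.03  -7.63 150.6 ] [-179.4     4.6    93.86] F [-10.85  -1.81  -4.26] M [-0.6   1.45 -0.3 ] 0.012090945077834224
```

>>> servo_tool([
  {"tx":0,"ty":0.075,"tz":-0.02,"rx":-0.04,"ry":0,"rz":0,"grip":5},
  {"tx":0,"ty":0.075,"tz":-0.01,"rx":-0.04,"ry":0,"rz":0,"grip":5},
])

```text
clock: 9.3
tool_pos: [0.5822, -0.0082, 0.1491]
tool_rot: [-179.4, 4.5, 93.8]
wrist_force: [-13.1, -1.0, 2.1]
opening: 0.012
```

```bash
python3 st.py
```

```text
9.3 [582.2   -8.25 149.09] [-179.39    4.48   93.82] F [-13.06  -1.05   2.07] M [ 0.05  1.65 -0.03] 0.011988641124881232
```

>>> servo_tool([
  {"tx":-0.01,"ty":0.07,"tz":0.06,"rx":-0.04,"ry":0.2,"rz":0,"grip":5},
  {"tx":0,"ty":0.07,"tz":0.05,"rx":-0.04,"ry":0.2,"rz":0,"grip":5},
])

```text
clock: 9.5
tool_pos: [0.5824, -0.0092, 0.1442]
tool_rot: [-179.4, 1.3, 93.9]
wrist_force: [-12.5, -5.4, 0.2]
opening: 0.0119
```

```bash
python3 st.py; python3 - <<'E'
from plant import r
import cv2
s=r.snapshot("scene"); cv2.imwrite("pics/scene3.png",cv2.resize(s["image"][180:320,250:430,::-1],None,fx=4,fy=4,interpolation=cv2.INTER_CUBIC))
E
```

```text
9.5 [582.38  -9.19 144.23] [-179.44    1.26   93.88] F [-12.46  -5.37   0.17] M [-0.85  1.54 -0.02] 0.011861517822491613
```

View pics/scene3.png

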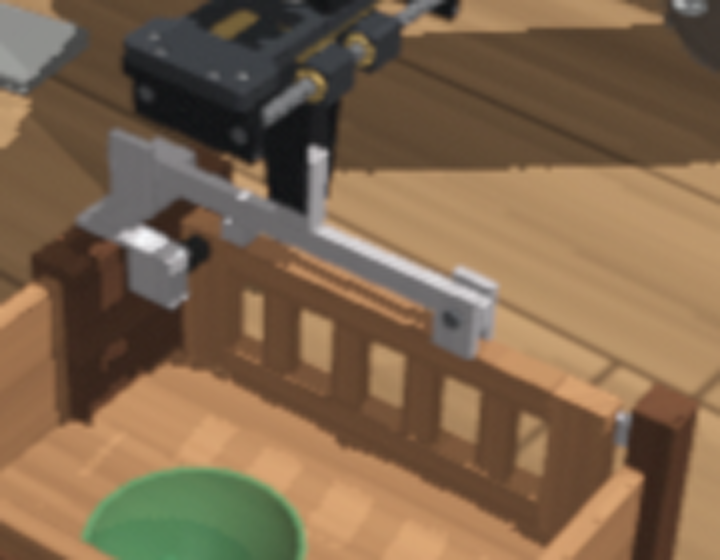

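The bar lies in the slot between lip and wall (around (160,170) in the crop) and is near its rest. One more gentle down row, then ease off.

>>> servo_tool([
  {"tx":0,"ty":0.07,"tz":0.03,"rx":-0.04,"ry":0.1,"rz":0,"grip":5},
  {"tx":0,"ty":0.07,"tz":0.02,"rx":-0.03,"ry":0.04,"rz":0,"grip":5},
])

```text
clock: 9.75
tool_pos: [0.5833, -0.0092, 0.1434]
tool_rot: [-179.6, -0.1, 93.9]
wrist_force: [-17.2, 3.0, 16.5]
opening: 0.012
```

```bash
python3 st.py
```

```text
9.75 [583.28  -9.22 143.4 ] [-179.59   -0.05   93.87] F [-17.22   3.03  16.55] M [0.03 2.69 0.22] 0.01195844131377689
```

>>> servo_tool([
  {"tx":0,"ty":0,"tz":0,"rx":0,"ry":0,"rz":0,"grip":5},
  {"tx":0,"ty":-0.02,"tz":0,"rx":0,"ry":0,"rz":0,"grip":5},
])

```text
clock: 9.95
tool_pos: [0.5816, -0.0092, 0.1438]
tool_rot: [-179.5, -0.1, 93.9]
wrist_force: [6.2, 4.1, -6.9]
opening: 0.0119
```

```bash
python3 st.py
```

```text
9.95 [581.62  -9.21 143.75] [-179.49   -0.07   93.88] F [ 6.23  4.08 -6.93] M [ 0.32 -1.7  -0.13] 0.011891216345076934
```

Pulling back now meets +6 N: the lip holds the bar. Relax to near zero.

>>> servo_tool([
  {"tx":0,"ty":0,"tz":0,"rx":0,"ry":0,"rz":0,"grip":5},
  {"tx":0,"ty":0,"tz":0.01,"rx":0,"ry":0,"rz":0,"grip":5},
])

```text
clock: 10.15
tool_pos: [0.5817, -0.0092, 0.1436]
tool_rot: [-179.5, -0.0, 93.9]
wrist_force: [-5.5, 2.9, 7.2]
opening: 0.0119
```

```bash
python3 st.py
```

```text
10.15 [581.7  -9.2 143.6] [-179.5    -0.05   93.87] F [-5.52  2.94  7.17] M [ 0.06  0.43 -0.24] 0.01190453605266886
```

>>> servo_tool([
  {"tx":0,"ty":0,"tz":0,"rx":0,"ry":0,"rz":0,"grip":5},
  {"tx":0,"ty":0,"tz":0,"rx":0,"ry":0,"rz":0,"grip":30},
  {"tx":0,"ty":0,"tz":0,"rx":0,"ry":0,"rz":0,"grip":50},
  {"tx":0,"ty":0,"tz":0,"rx":0,"ry":0,"rz":0,"grip":50},
  {"tx":0,"ty":0,"tz":0,"rx":0,"ry":0,"rz":0,"grip":50},
])

```text
clock: 10.65
tool_pos: [0.5827, -0.01, 0.1435]
tool_rot: [-179.6, 0.0, 93.9]
wrist_force: [-0.2, -0.4, -0.7]
opening: 0.0389
```

```bash
python3 st.py;  python3 - <<'E'
from plant import r
import cv2
s=r.snapshot("scene"); cv2.imwrite("pics/scene4.png",cv2.resize(s["image"][180:320,250:430,::-1],None,fx=4,fy=4,interpolation=cv2.INTER_CUBIC))
E
```

```text
10.65 [582.72  -9.98 143.47] [-179.57    0.03   93.91] F [-0.18 -0.44 -0.71] M [-0.07  0.03 -0.02] 0.038913162478039276
```

View pics/scene4.png

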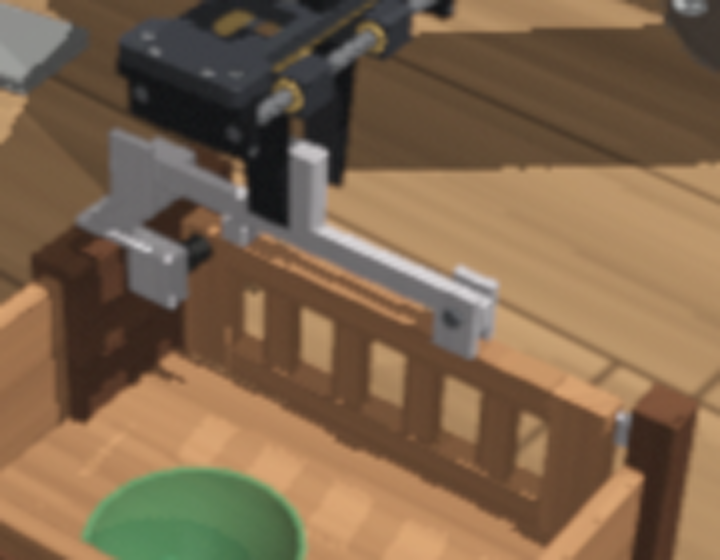

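The gate is held without the grip and the bar lies in the catch. Fingers are clear, so retreat straight up.

>>> servo_tool([
  {"tx":0,"ty":0,"tz":0,"rx":0,"ry":0,"rz":0,"grip":50},
  {"tx":0,"ty":0,"tz":-0.3,"rx":0,"ry":0,"rz":0,"grip":50},
  {"tx":0,"ty":0,"tz":-0.6,"rx":0,"ry":0,"rz":0,"grip":50},
  {"tx":0,"ty":0,"tz":-1,"rx":0,"ry":0,"rz":0,"grip":50},
  {"tx":0,"ty":0,"tz":-1,"rx":0,"ry":0,"rz":0,"grip":50},
  {"tx":0,"ty":0,"tz":-1,"rx":0,"ry":0,"rz":0,"grip":50},
  {"tx":0,"ty":0,"tz":-0.5,"rx":0,"ry":0,"rz":0,"grip":50},
  {"tx":0,"ty":0,"tz":0,"rx":0,"ry":0,"rz":0,"grip":50},
])

```text
clock: 11.5
tool_pos: [0.5835, -0.0099, 0.2839]
tool_rot: [-179.6, 0.1, 93.9]
wrist_force: [-0.4, -0.5, -0.3]
opening: 0.05
```

```bash
python3 st.py;  python3 - <<'E'
from plant import r
import cv2,numpy as np
o=r.get_obs();s=r.snapshot("wrist");np.savez("wrist5.npz",tp=o["tool_pos"],tr=o["tool_rot"],**s); cv2.imwrite("pics/wrist5.png",s["image"][:,:,::-1])
s=r.snapshot("scene"); cv2.imwrite("pics/scene5.png",cv2.resize(s["image"][180:320,250:430,::-1],None,fx=4,fy=4,interpolation=cv2.INTER_CUBIC))
s=r.snapshot("top"); cv2.imwrite("pics/top5.png",s["image"][:,:,::-1])
E
```

```text
11.5 [583.49  -9.89 283.95] [-179.61    0.05   93.91] F [-0.4  -0.46 -0.31] M [-0.09  0.02  0.02] 0.05002533737975178
```

View pics/wrist5.png

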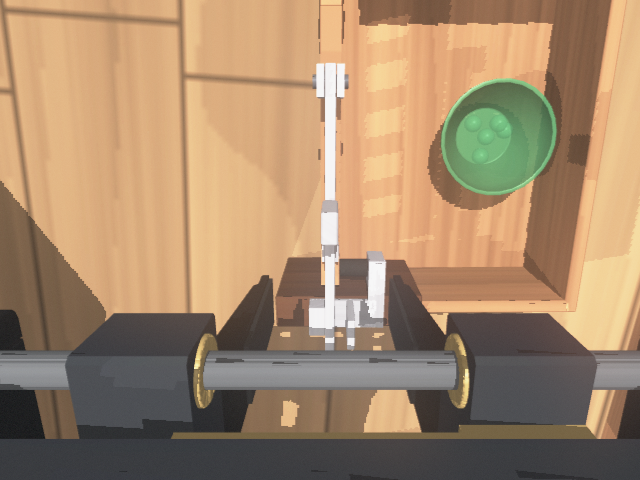

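View pics/scene5.png

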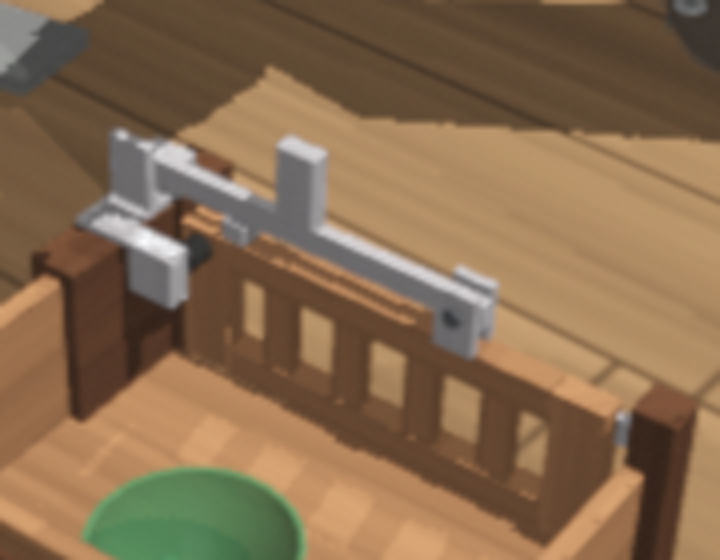

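The wrist view shows the bar (x 325–336) just right of the lip (310–324, row 315) and left of the wall (≈350). A quick check of its height:

```bash
python3 - <<'E'
from h import *
np.set_printoptions(precision=4,suppress=True)
w=loadw("wrist5")
for p in [(330,110),(330,150),(330,190),(329,225),(329,262),(329,285),(329,310),(329,325),(329,340),(316,318)]: print(p,dep(w,*p))
E
```

```text
(330, 110) [0.5769 0.0698 0.1308]
(330, 150) [0.5788 0.0415 0.1334]
(330, 190) [0.5809 0.0116 0.1324]
(329, 225) [ 0.5816 -0.0055  0.172 ]
(329, 262) [ 0.584  -0.0465  0.1319]
(329, 285) [ 0.5854 -0.0662  0.132 ]
(329, 310) [ 0.5869 -0.0886  0.1315]
(329, 325) [ 0.5878 -0.1023  0.1315]
(329, 340) [ 0.5887 -0.1161  0.1319]
(316, 318) [ 0.5765 -0.0984  0.1281]
```

The bar's top is level at z ≈ 0.132 all the way through the catch, so it is fully down behind the lip. Handing in.

```bash
python3 -c "
from plant import r
print(r.finish_job())"
```

```text
the job is handed in; nothing more can be done
None
```

The gate is shut and latched, and I handed the job in at about 11.7 s on the robot's clock. I gripped the thumb tab and lifted the bar about 10°. I then swung the gate onto its buffer, lowered the bar behind the striker lip, eased off, let go and backed straight up.

**Last checks:**
- **Catch:** a light pull back while still gripping met about 6 N, so the lip was holding the bar.
- **Bar height:** after I let go, wrist depth put the bar's top level at z ≈ 0.132 m along its whole length, just behind the lip. That is fully down.
- **Contact:** the wrist forces were near zero, so the robot was touching nothing. I saw no bystander disturbed, though only the bowl was checked closely.

**One number outside the intended range:** the push at the tab was 11–13 N while the bar came down. At the end it briefly read 17 N, with 16.5 N of upward force as the bar seated. The 17 N is above the 12–15 N you asked for but below the 19 N limit. I estimate the 16.5 N, which was measured at the wrist, as about 8 N on the bracket if the bar rested on it there. I read forces only at the end of each move, so a short peak in between could have been missed.

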